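# Roll a board holder's thumbwheel until its gap reaches the gauge mark

### The job

Set the board holder for the next circuit board: with a fingertip on top of its knurled black wheel, roll the wheel until the sliding jaw has closed the gap to the yellow gauge marker, so that the red line on the jaw lines up with the black line on the marker. Move the jaw only by the wheel, and leave the marker and the things standing around where they are, picking nothing up; then take the finger away.

Things in the scene. Friction and masses are not known exactly. Their poses are not given: they have to be found in the camera images.
- board_holder: grey board holder fixed to the desk, base plate 96 x 270 x 15 mm. Origin under the centre of the plate, z up. Its y axis runs lengthwise from the fixed jaw (30 mm from the -y end) to the wheel (85 mm from the centre on the +y side); its -x side carries the white scale. Yaw varies about +-23 degrees
- wheel_top (a point): topmost point of the knurled black wheel, 84 mm above the desk, same axes as the holder. Wheel radius 28 mm, 26 mm wide, axle along the holder's x and fixed in height, so press lightly (5 to 15 N is enough to drive it); the top 22 mm stand free above two aluminium cheeks (56 mm over their outsides, 62 mm high)
- wheel: the wheel itself, origin on its axle at mid-width, turns with the wheel. Rolling its top towards the fixed jaw (holder's -y) closes the gap, towards +y opens it: 28 mm of rim travel (1 rad) moves the jaw 10 mm. Driven by friction under the fingertip, takes about 1.5 N at the rim, stays where it is left
- jaw: dark steel sliding jaw, 60 mm wide, 16 mm thick, top 48 mm above the desk, on two thin guide rods, with a flat steel rack back to the wheel. Origin at desk level below its inner face, which looks to the fixed jaw. Slides along the holder's y; starts with a gap of 80 mm, closes to 14 mm. Push it only by way of the wheel
- index (a point): the outer end, at mid-width, of the red line (3 mm wide) on the jaw's foot, 21 mm above the desk, in line with the jaw's inner face; moves with the jaw; same axes as the holder
- mark (a point): the inner end, at mid-width, of the black line (2.4 mm wide) on the yellow gauge marker (10 x 12 x 7 mm tab on the front edge of the scale, 22 mm above the desk); same axes as the holder. It stands at a gap of 20 to 60 mm; the index is on the mark when both have the same y in the holder's axes
- marker: the yellow gauge marker; origin at desk level on the holder's centre line, at the y of its black line. A stiff sliding tab, not to be moved
- battery_9v: bystander: dark blue and yellow block battery standing upright, 18 x 27 x 49 mm, origin under its centre
- bnc_tee: bystander: grey metal T-shaped connector, 25 x 34 x 14 mm, origin under its centre
- solder_reel: bystander: white-grey reel, 55 mm across, 36 mm high, origin under its centre

How it is judged (in metres and radians):
On the way:
1. a fingertip rolls the wheel and the jaw has closed by 8 mm or more (contact force between the fingers and wheel above 0.5 N and distance of jaw from where it was at the start of the episode above 0.008 m), for 0.05 s.
At the end, for the whole second after the job is handed in: the red line on the jaw is within 2.5 mm of the black line on the marker along the slide, the jaw is at rest, the marker has not moved (1.5 mm), and the battery, connector and reel are where they stood (15 mm), the battery upright (y of index in the frame of mark between -0.0025 and 0.0025 m and linear speed of jaw below 0.002 m/s and distance of marker from where it was at the start of the episode below 0.0015 m and distance of each of battery_9v, bnc_tee, solder_reel from where it was at the start of the episode below 0.015 m and angle between battery_9v's own z axis and vertical below 0.2 rad); the robot touches nothing.
It fails at once if the jaw was pushed directly instead of by the wheel (contact force between any of the fingers, the arm and jaw above 1 N).
It fails at once if the gauge marker was moved (distance of marker from where it was at the start of the episode above 0.0015 m).
It fails at once if a bystander was pushed, lifted or carried (distance of any of battery_9v, bnc_tee, solder_reel from where it was at the start of the episode above 0.015 m).
It also fails if it takes over 58 s, if anything falls off the work surface, if the arm or the gripper's body presses on something with over 40 N, if the wrist force passes 120 N, or if a joint passes its speed limit or range.

### The arm

A 6-joint arm with a two-finger parallel gripper is mounted at the origin on a cart in front of the work surface, level with it; the furniture and walls round the work are solid. World frame = base frame: x ahead of the robot, y to its left, z up, the work surface at z = 0. Lengths are in mm, angles in rad, forces in N, time in s.
With the tool pointing down it reaches from about 350 to 775 mm from the base axis. Payload 7.3 kg.
Tool frame: the origin (TCP) lies midway between the tips of the shut fingers; the grasp point (between the pads) lies 19 mm behind it; x points along the fingers, y is the direction in which the jaws open and shut, and the axes are right-handed (so a half turn about x gives the same grasp; the last joint's range is limited). The gripper opens to 92 mm and grips with 3 to 60 N. Pads are 19 mm wide; open, the fingers measure 130 mm over their backs; the gripper's body (75 mm by 190 mm) begins 47 mm behind the grasp point.
Start: joints at [-1.44, 0.342, 1.524, -0, 1.275, -0.146], TCP at [143.493, -505.029, 226.741] pointing down, gripper open.
Joint ranges: [-2.53, 2.53], [-0.77, 2.02], [0.04, 2.7], [-1, 4.14], [0.28, 2.66], [-3.11, 3.11]. Speed limits (rad/s): [2.57, 2.57, 3.14, 3.14, 3.14, 3.14].

### API

Orientations are given as [roll, pitch, yaw] about the fixed x, y, z axes, in that order (R = Rz(yaw) Ry(pitch) Rx(roll)).
In Python, from plant import get_obs, capture, close_job gives the robot as it stands. The module is installed in compiled form; this text tells all that it offers.
- The arm moves only by the tool send_rows, never from a script. Its argument "moves" is a list of rows, each a list of 4 numbers: the shift along the tool's x, y, z in mm, then the turn about the tool's x in degrees. In form: [[tx, ty, tz, yaw], ...]. A call has 1 to 8 rows; each row shifts and turns the commanded pose from where the row before left it, along the tool's axes as they then stand; what a row does not reach is not made up. A row lasts 1/8 s, in which the tool goes at most 62.5 mm and 10.7 degrees, less where a joint would pass 70% of its speed; a pose out of reach is approached as far as the arm can. A call with a gripper value outside its range is refused whole. "hand" is the opening, from 0 (shut) to 1 (fully open), set as the call begins (left out, the last holds). The fingers move at their own pace and stop on an object; the grip force is fixed at half the most. Time passes only in rows, so rows that do not move let the fingers close. It gives the time, the measured TCP pose, the force and the opening at its end, in the units of the state.
- get_obs(): the state, without advancing time (a new reading comes with each control period).
- capture(name): name is "scene" or "top" or "wrist"; returns a dict with "image" (420x560x3 uint8, red, green, blue), "K" (3x3 intrinsics, pixels), "dist" ([k1, k2, p1, p2, k3] as OpenCV has them; the pictures are not rectified), "position" and "attitude" of the camera in the world; the wrist camera has in their place "mount" (4x4, takes a point from camera to tool coordinates, whose origin is the TCP and whose axes are the tool frame's). Camera axes: x right, y down, z forward; pixel columns grow to the right and rows downward; lengths in mm; the calibration is good to about 2 mm. A picture is of the moment at which its call begins: read the wrist's pose just before it. There is no depth.
- close_job(): hands the job in, once; it reports no verdict.
The state is a dict: "time": time; "joint_positions": joint angles; "dq": joint speeds; "tau": joint torques, N m; "tool_pos": TCP position; "tcp_rot": TCP orientation; "contact_force": force on the tool from outside, world axes, zero at the start; "moment": the same for the moment, N m; "grip_width": finger opening in mm.
Only numpy, scipy, OpenCV 4.12 (cv2) and the standard library are available. Lean on these libraries where they do the work, as an engineer would, in place of code of your own. Each camera call takes 0.05 s, during which the arm holds its last target. There are 200 camera calls.

## Working session

There is one attempt and no reset: what is moved stays moved. The work goes in short steps, Python scripts to look and compute and a tool call to move; the robot and the scene stay as the last step left them, time stands still between calls to the robot, and variables do not carry over. Pictures are saved under pics/ and viewed, about 8 in all and at most 12, crops included, and the job is handed in when it is done.

Besides the shell and the picture viewer there is one more tool, called after "Request:" by a JSON object that holds its "name" and its "arguments", one argument or row to a line. send_rows: Moves the arm, as the interface text tells. Its arguments: {"type":"object","properties":{"moves":{"type":"array","items":{"type":"array","items":{"type":"number"}}},"hand":{"type":"number"}},"required":["moves"]}

```bash
mkdir -p pics
cat > h.py <<'E'
import numpy as np, cv2, pickle
from plant import get_obs, capture
from scipy.spatial.transform import Rotation as R
def snap(n,f):
    o=get_obs(); c=capture(n); c['obs']=o
    cv2.imwrite(f'pics/{f}.png',c['image'][:,:,::-1]); pickle.dump(c,open(f'{f}.pkl','wb')); return c
E
python3 - <<'E'
from h import *
for n in ('scene','top'):
    c=snap(n,n+'0'); print(n,c['position'],c['attitude'],c['K'],c['dist'])
o=get_obs();print(o)
a=cv2.imread('pics/top0.png');cv2.imwrite('pics/top0x.png',cv2.resize(a,(800,600),interpolation=cv2.INTER_CUBIC))
E
```

```text
scene [ 95.06793698 385.82419565 724.75559976] [-2.41114649e+00  2.38881991e-04 -2.30742989e+00] [[459.20006435   0.         286.25791652]
 [  0.         459.20006435 211.74605152]
 [  0.           0.           1.        ]] [0.03698052 0.         0.         0.         0.        ]
top [342.66011974   3.60010953 929.74855997] [-2.96602102e+00  9.89306139e-04 -1.57270831e+00] [[414.00360444   0.         283.15237661]
 [  0.         414.00360444 212.26908563]
 [  0.           0.           1.        ]] [0.03827682 0.         0.         0.         0.        ]
{'time': 0.1, 'joint_positions': array([-1.43998204e+00,  3.42653085e-01,  1.52489726e+00, -3.88541421e-05,
        1.27536544e+00, -1.46016640e-01]), 'dq': array([-0.00105167, -0.00033396, -0.00306388,  0.00083394,  0.0003146 ,
        0.00232164]), 'tau': array([ 2.66244781e-03, -4.32004809e+01, -2.44694495e+01,  7.19819474e-02,
        5.25439298e-02, -4.97107430e-05]), 'tool_pos': array([ 143.44331608, -504.66726202,  226.12288256]), 'tcp_rot': array([-1.68873857,  1.56947267,  1.72969635]), 'contact_force': array([ 0.42969938, -0.70235412,  0.32346409]), 'moment': array([ 0.02290133, -0.01499862, -0.02930683]), 'grip_width': 91.79679895701148}
```

View pics/top0x.png

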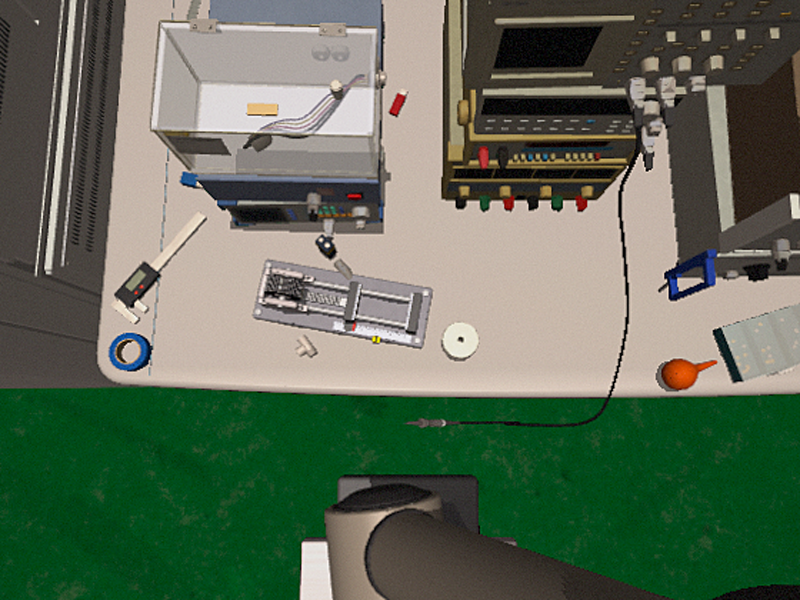

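View pics/scene0.png

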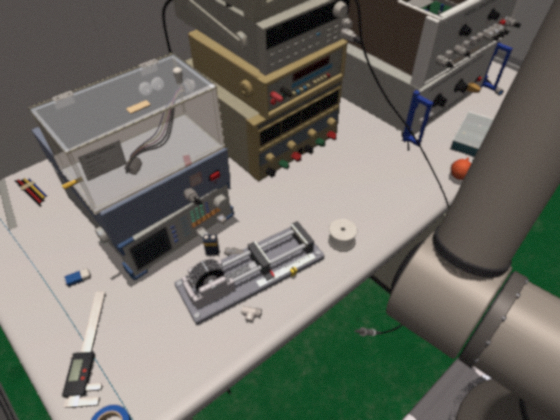

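Run:
```python
from h import *
a=cv2.imread('pics/top0.png')[170:260,165:345];b=cv2.imread('pics/scene0.png')[215:325,165:335]
cv2.imwrite('pics/c1.png',cv2.resize(a,(800,400),interpolation=cv2.INTER_CUBIC))
cv2.imwrite('pics/c2.png',cv2.resize(b,(800,int(110*800/170)),interpolation=cv2.INTER_CUBIC))
```

```text
(no output)
```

View pics/c1.png

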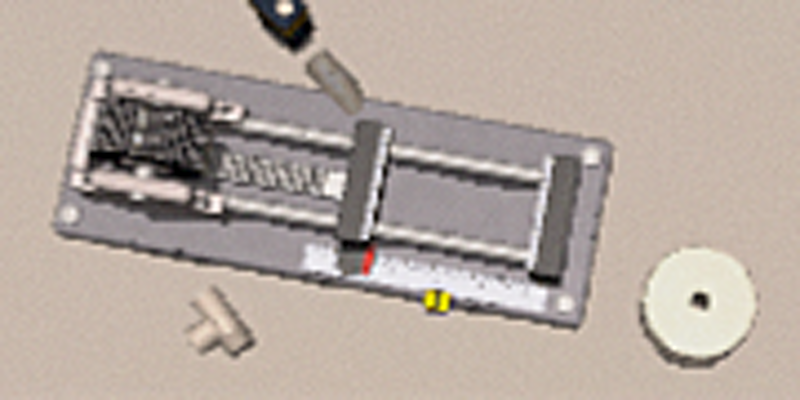

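View pics/c2.png

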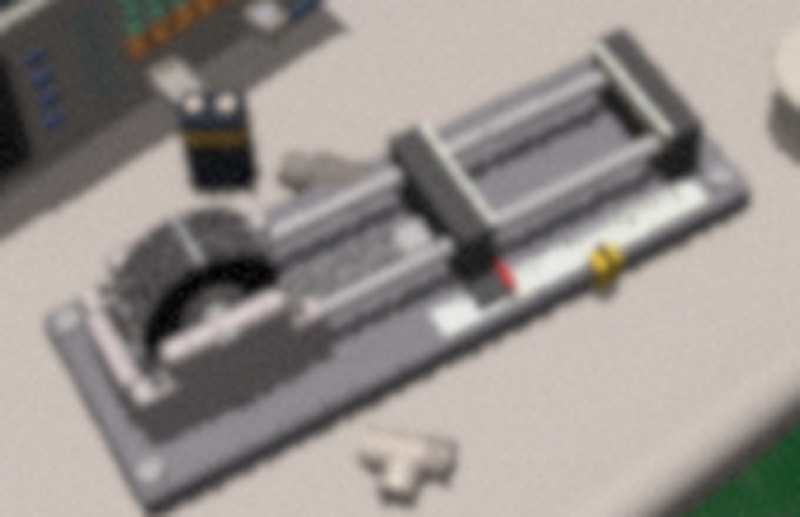

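```bash
cat >> h.py <<'E'
def ray(c,uv):
    p=cv2.undistortPoints(np.array(uv,float).reshape(-1,1,2),c['K'],c['dist'])[:,0]
    d=np.c_[p,np.ones(len(p))]
    if 'mount' in c:
        Rt=R.from_euler('xyz',c['obs']['tcp_rot']).as_matrix();M=c['mount']
        return (d@M[:3,:3].T)@Rt.T, Rt@M[:3,3]+c['obs']['tool_pos']
    A=R.from_euler('xyz',c['attitude']).as_matrix(); return d@A.T, np.array(c['position'])
def onz(c,uv,z):
    d,o=ray(c,uv); return o+d*((z-o[2])/d[:,2])[:,None]
def blob(c,col,box):
    x0,y0,x1,y1=box; im=c['image'][y0:y1,x0:x1].astype(float); r,g,b=im[...,0],im[...,1],im[...,2]
    w={'red':np.clip(r-np.maximum(g,b)-25,0,None),'yel':np.clip(np.minimum(r,g)-b-40,0,None)}[col]
    yy,xx=np.mgrid[y0:y1,x0:x1]; return [(w*xx).sum()/w.sum(),(w*yy).sum()/w.sum()],(w>0).sum()
E
python3 - <<'E'
from h import *
t=pickle.load(open('top0.pkl','rb'));s=pickle.load(open('scene0.pkl','rb'))
f=lambda q:(np.array(q,float)+.5)/(800/180)-.5+[165,170]
P=onz(t,f([(96,55),(612,147),(580,327),(56,235)]),15)
print(P.round(1)); C=P.mean(0)
ey=(P[0]+P[3]-P[1]-P[2]);print('len',np.linalg.norm(ey)/2);ey/=np.linalg.norm(ey);ex=np.array([ey[1],-ey[0],0]);print('C',C,'yaw',np.degrees(np.arctan2(-ey[0],ey[1])),ey)
print('width',np.linalg.norm(P[0]-P[3]),np.linalg.norm(P[1]-P[2]))
for nm,c,bx in(('top',t,(225,215,275,250)),('scene',s,(260,255,305,285))):
  for col,z in(('red',21),('yel',22)):
    uv,n=blob(c,col,bx);p=onz(c,[uv],z)[0];print(nm,col,uv,n,p.round(1),'holder xy',((p-C)@ex).round(1),((p-C)@ey).round(1))
g=lambda q:(np.array(q,float)+.5)/(800/170)-.5+[165,215]
W=C+85*ey;W[2]=84;print('wheel top',W)
def proj(c,p):
    A=R.from_euler('xyz',c['attitude']);r=A.inv().as_rotvec();tv=-A.inv().apply(c['position']);return cv2.projectPoints(np.array([p]),r,tv,c['K'],c['dist'])[0].ravel()
print('W in c1',(proj(t,W)-[165,170])*800/180,'in c2',(proj(s,W)-[165,215])*800/170)
o=get_obs();Rt=R.from_euler('xyz',o['tcp_rot']).as_matrix();print(Rt.round(3))
E
```

```text
[[575.2 224.   15. ]
 [526.8 -39.   15. ]
 [435.4 -22.2  15. ]
 [482.3 240.4  15. ]]
len 267.0712119289584
C [504.89792771 100.80811352  15.        ] yaw -10.281765499420183 [0.17848908 0.98394189 0.        ]
width 94.31350332934358 92.95516117591231
top red [np.float64(247.42660550458714), np.float64(228.41360856269114)] 19 [467.7  83.3  21. ] holder xy -33.4 -23.8
top yel [np.float64(262.9076655052265), np.float64(237.22891986062717)] 24 [447.9  48.9  22. ] holder xy -46.8 -61.2
scene red [np.float64(272.1491935483871), np.float64(272.8682795698925)] 32 [467.9  82.9  21. ] holder xy -33.2 -24.2
scene yel [np.float64(292.87270973963354), np.float64(269.90935390549663)] 40 [446.6  50.8  22. ] holder xy -48.4 -59.6
wheel top [520.06949974 184.44317436  84.        ]
W in c1 [140.32879103 131.14541346] in c2 [191.53011569 241.51145293]
[[-0.     0.273 -0.962]
 [ 0.001 -0.962 -0.273]
 [-1.    -0.001 -0.   ]]
```

Request:
{"name": "send_rows", "arguments": {
  "hand": 0,
  "moves": [
    [0, 0, 0, 8.7],
    [0, 0, 0, 8.7],
    [0, 0, 0, 8.7],
    [0, -45, -14, 0],
    [0, -45, -14, 0],
    [0, -45, -14, 0],
    [0, -45, -14, 0],
    [0, -45, -14, 0]
  ]
}}

```text
time: 1.1
tool_pos: [252.8, -294.5, 226.5]
tcp_rot: [-1.244, 1.57, 1.718]
contact_force: [0.2, -1.2, 0.8]
grip_width: 16.6
```

Request:
{"name": "send_rows", "arguments": {
  "moves": [
    [0, -45, -14, 0],
    [0, -45, -14, 0],
    [0, -45, -14, 0],
    [0, -45, -14, 0],
    [0, -45, -14, 0],
    [0, -45, -14, 0],
    [0, -45, -14, 0],
    [0, 0, 0, 0]
  ]
}}

```text
time: 2.1
tool_pos: [405.4, -1.1, 226.4]
tcp_rot: [-0.654, 1.57, 2.313]
contact_force: [0.0, -1.0, -0.5]
grip_width: 0.7
```

Request:
{"name": "send_rows", "arguments": {
  "moves": [
    [0, -43, -16, 0],
    [0, -43, -16, 0],
    [0, -43, -16, 0],
    [0, -43, -16, 0],
    [0, -43, -16, 0],
    [40, 0, 0, 0],
    [50, 0, 0, 0],
    [20, 0, 0, 0]
  ]
}}

```text
time: 3.1
tool_pos: [519.9, 192.3, 113.4]
tcp_rot: [0.474, 1.565, -2.847]
contact_force: [1.2, -0.5, -0.2]
grip_width: 0.3
```

Request:
{"name": "send_rows", "arguments": {
  "moves": [
    [0, 0, 0, 0]
  ]
}}

```text
time: 3.22
tool_pos: [520.7, 192.5, 115.0]
tcp_rot: [0.47, 1.566, -2.851]
contact_force: [0.0, -0.0, -0.4]
grip_width: 0.2
```

Run:
```python
from h import *
ims=[snap(n,n+'1')['image'] for n in('scene','wrist')]
a=cv2.resize(ims[0][150:330,120:360],(533,400),interpolation=cv2.INTER_CUBIC);b=cv2.resize(ims[1],(533,400))
cv2.imwrite('pics/m1.png',cv2.resize(np.hstack([a,b]),(800,300))[:,:,::-1])
o=get_obs();print(o['tool_pos'],o['contact_force'],o['joint_positions'],R.from_euler('xyz',o['tcp_rot']).as_matrix().round(3))
```

```text
[522.35424051 193.23331785 117.42496703] [-0.31571039 -0.05758701  1.67669408] [ 2.16832871e-01  5.07050610e-01  1.58680173e+00 -2.52704381e-04
  1.04690691e+00  1.96725639e+00] [[ 0.001 -0.179 -0.984]
 [-0.    -0.984  0.179]
 [-1.    -0.    -0.001]]
```

View pics/m1.png

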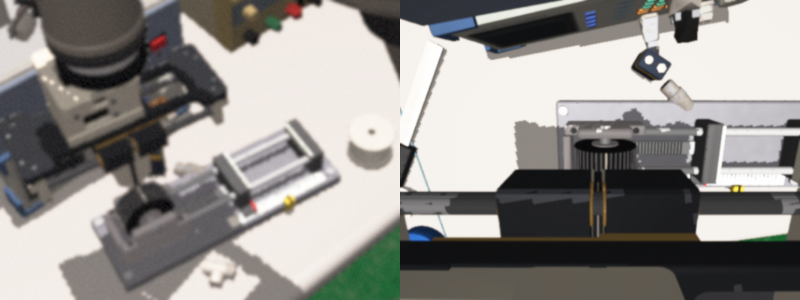

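Request:
{"name": "send_rows", "arguments": {
  "moves": [
    [15, 0, 0, 0],
    [10, 0, 0, 0],
    [4, 0, 0, 0],
    [0, 0, 0, 0],
    [0, 0, 0, 0]
  ]
}}

```text
time: 3.95
tool_pos: [522.0, 193.9, 88.0]
tcp_rot: [-2.932, 1.57, 0.031]
contact_force: [0.2, 0.2, -0.3]
grip_width: 0.6
```

Request:
{"name": "send_rows", "arguments": {
  "moves": [
    [1, 0, 0, 0],
    [1, 0, 0, 0],
    [1, 0, 0, 0],
    [0, 0, 0, 0],
    [0, 0, 0, 0]
  ]
}}

```text
time: 4.58
tool_pos: [521.8, 193.8, 84.7]
tcp_rot: [2.322, 1.571, -0.998]
contact_force: [-0.3, 0.2, 0.3]
grip_width: 0.4
```

Request:
{"name": "send_rows", "arguments": {
  "moves": [
    [0.5, 0, 0, 0],
    [0.5, 0, 0, 0],
    [0.5, 0, 0, 0],
    [0, 0, 0, 0],
    [0, 0, 0, 0]
  ]
}}

```text
time: 5.2
tool_pos: [521.9, 193.9, 83.8]
tcp_rot: [-2.902, 1.57, 0.061]
contact_force: [-0.8, -0.6, 6.0]
grip_width: 0.2
```

Request:
{"name": "send_rows", "arguments": {
  "moves": [
    [0.3, 0, 0, 0],
    [0, 3, 0, 0],
    [0, 3, 0, 0],
    [0, 3, 0, 0],
    [0, 3, 0, 0],
    [0, 3, 0, 0],
    [0, 3, 0, 0],
    [0, 0, 0, 0]
  ]
}}

```text
time: 6.2
tool_pos: [518.7, 176.0, 83.1]
tcp_rot: [3.022, 1.57, -0.299]
contact_force: [-0.5, -0.2, 3.4]
grip_width: 0.7
```

```bash
cat > m.py <<'E'
from h import *
import sys
C=np.array([504.9,100.8,15]);ey=np.array([.1785,.9839,0])
s=snap('scene',sys.argv[1]);o=s['obs']
print(o['time'],o['tool_pos'].round(1),o['contact_force'].round(1),'tip y vs wheel',((o['tool_pos']-C)@ey-85).round(1))
y={}
for col,z,bx in(('red',21,(255,250,286,290)),('yel',22,(280,255,310,285))):
    uv,n=blob(s,col,bx);p=onz(s,[uv],z)[0];y[col]=(p-C)@ey;print(col,np.round(uv,1),n,y[col].round(2))
print('dif',y['red']-y['yel'])
E
python3 m.py s2
```

```text
6.2 [518.7 176.   83.1] [-0.5 -0.2  3.4] tip y vs wheel -8.6
red [274.4 271.1] 29 -29.68
yel [293.  270.1] 45 -59.6
dif 29.92114948111849
```

Request:
{"name": "send_rows", "arguments": {
  "moves": [
    [0.4, 0, 0, 0],
    [0, 3, 0, 0],
    [0, 3, 0, 0],
    [0, 0, 0, 0]
  ]
}}

```text
time: 6.75
tool_pos: [517.3, 169.9, 82.1]
tcp_rot: [0.518, 1.57, -2.803]
contact_force: [-0.5, 0.3, 0.1]
grip_width: 0.3
```

```bash
python3 m.py s3
```

```text
6.75 [517.3 169.9  82.1] [-0.5  0.3  0.1] tip y vs wheel -14.8
red [274.8 271.4] 25 -30.01
yel [293.  270.1] 44 -59.58
dif 29.574117729108995
```

Request:
{"name": "send_rows", "arguments": {
  "moves": [
    [-6, 0, 0, 0],
    [0, -12, 0, 0],
    [0, -12, 0, 0],
    [0, 0, 0, 0],
    [3, 0, 0, 0],
    [1.5, 0, 0, 0],
    [0.8, 0, 0, 0],
    [0, 0, 0, 0]
  ]
}}

```text
time: 7.8
tool_pos: [521.6, 193.8, 83.8]
tcp_rot: [-1.261, 1.571, 1.701]
contact_force: [-2.4, 0.3, 5.9]
grip_width: 0.4
```

Request:
{"name": "send_rows", "arguments": {
  "moves": [
    [0, 0, 0, 0],
    [0, 3, 0, 0],
    [0, 3, 0, 0],
    [0, 3, 0, 0],
    [0, 0, 0, 0]
  ]
}}

```text
time: 8.43
tool_pos: [520.1, 185.0, 84.1]
tcp_rot: [-2.175, 1.57, 0.787]
contact_force: [-4.0, 0.9, 8.6]
grip_width: 0.4
```

Request:
{"name": "send_rows", "arguments": {
  "moves": [
    [0, 3, 0, 0],
    [0, 3, 0, 0],
    [0, 2, 0, 0],
    [0, 0, 0, 0]
  ]
}}

```text
time: 8.93
tool_pos: [518.7, 176.8, 83.3]
tcp_rot: [1.099, 1.57, -2.221]
contact_force: [-2.2, -0.6, 4.3]
grip_width: 0.4
```

```bash
python3 m.py s4
```

```text
8.925 [518.7 176.8  83.3] [-2.2 -0.6  4.3] tip y vs wheel -7.8
red [277.5 269.5] 31 -36.36
yel [293.  270.1] 44 -59.57
dif 23.21369969716205
```

Request:
{"name": "send_rows", "arguments": {
  "moves": [
    [-6, 0, 0, 0],
    [0, -17, 0, 0],
    [0, 0, 0, 0],
    [4, 0, 0, 0],
    [1.5, 0, 0, 0],
    [0.6, 0, 0, 0],
    [0, 0, 0, 0],
    [0, 0, 0, 0]
  ]
}}

```text
time: 9.98
tool_pos: [521.7, 193.9, 83.7]
tcp_rot: [-1.807, 1.57, 1.156]
contact_force: [-2.6, 1.2, 6.6]
grip_width: 0.4
```

Request:
{"name": "send_rows", "arguments": {
  "moves": [
    [0, 3, 0, 0],
    [0, 3, 0, 0],
    [0, 3, 0, 0],
    [0, 3, 0, 0],
    [0, 3, 0, 0],
    [0, 2, 0, 0],
    [0, 0, 0, 0]
  ]
}}

```text
time: 10.85
tool_pos: [518.6, 176.8, 83.2]
tcp_rot: [1.085, 1.57, -2.236]
contact_force: [-2.2, -1.0, 5.2]
grip_width: 0.3
```

```bash
python3 m.py s5
```

```text
10.85 [518.6 176.8  83.2] [-2.2 -1.   5.2] tip y vs wheel -7.7
red [280.4 268.2] 26 -42.49
yel [293.  270.1] 44 -59.58
dif 17.08504493087335
```

Request:
{"name": "send_rows", "arguments": {
  "moves": [
    [-6, 0, 0, 0],
    [0, -17, 0, 0],
    [0, 0, 0, 0],
    [4, 0, 0, 0],
    [1.5, 0, 0, 0],
    [0.5, 0, 0, 0],
    [0, 0, 0, 0],
    [0, 0, 0, 0]
  ]
}}

```text
time: 11.9
tool_pos: [521.7, 194.0, 83.7]
tcp_rot: [-1.855, 1.57, 1.108]
contact_force: [-2.3, 0.1, 5.7]
grip_width: 0.7
```

Request:
{"name": "send_rows", "arguments": {
  "moves": [
    [0, 3, 0, 0],
    [0, 3, 0, 0],
    [0, 3, 0, 0],
    [0, 3, 0, 0],
    [0, 3, 0, 0],
    [0, 2, 0, 0],
    [0, 0, 0, 0]
  ]
}}

```text
time: 12.78
tool_pos: [518.6, 176.9, 83.2]
tcp_rot: [1.201, 1.57, -2.119]
contact_force: [-1.8, -0.3, 6.5]
grip_width: 0.2
```

Request:
{"name": "send_rows", "arguments": {
  "moves": [
    [-6, 0, 0, 0],
    [0, -17, 0, 0],
    [0, 0, 0, 0],
    [4, 0, 0, 0],
    [1.5, 0, 0, 0],
    [0.5, 0, 0, 0],
    [0, 0, 0, 0],
    [0, 0, 0, 0]
  ]
}}

```text
time: 13.78
tool_pos: [521.7, 193.9, 83.7]
tcp_rot: [-1.762, 1.57, 1.201]
contact_force: [-1.9, 1.4, 6.8]
grip_width: 0.5
```

```bash
sed -i 's/255,250,286,290/255,250,310,290/' m.py; python3 m.py s6
```

```text
13.775 [521.7 193.9  83.7] [-1.9  1.4  6.8] tip y vs wheel 9.6
red [284.1 267. ] 37 -49.63
yel [293.  270.1] 44 -59.56
dif 9.932333800649701
```

Request:
{"name": "send_rows", "arguments": {
  "moves": [
    [0, 3, 0, 0],
    [0, 3, 0, 0],
    [0, 3, 0, 0],
    [0, 3, 0, 0],
    [0, 3, 0, 0],
    [0, 2, 0, 0],
    [0, 0, 0, 0]
  ]
}}

```text
time: 14.7
tool_pos: [518.6, 176.8, 83.2]
tcp_rot: [1.138, 1.57, -2.183]
contact_force: [-1.7, -0.7, 5.2]
grip_width: 0.1
```

Request:
{"name": "send_rows", "arguments": {
  "moves": [
    [-6, 0, 0, 0],
    [-45, 0, 0, 0],
    [-45, 0, 0, 0],
    [0, 0, 0, 0],
    [0, 0, 0, 0],
    [0, 0, 0, 0]
  ]
}}

```text
time: 15.45
tool_pos: [518.0, 176.9, 177.6]
tcp_rot: [0.406, 1.568, -2.915]
contact_force: [-0.3, 0.4, -0.3]
grip_width: 0.3
```

```bash
python3 m.py s7
python3 - <<'E'
from h import *
s=pickle.load(open('s7.pkl','rb'))['image'];t=snap('top','t7');w=snap('wrist','w7')
r=lambda a:cv2.resize(a,(400,300),interpolation=cv2.INTER_CUBIC)
cv2.imwrite('pics/m7.png',np.vstack([np.hstack([r(s[245:293,258:322]),r(t['image'][206:254,228:292])]),np.hstack([r(w['image']),r(w['image'][210:420,280:560])])])[:,:,::-1])
E
```

```text
15.45 [518.  176.9 177.6] [-0.3  0.4 -0.3] tip y vs wheel -7.8
red [286.6 265.4] 39 -55.56
yel [292.8 270. ] 46 -59.45
dif 3.8903678508113515
```

View pics/m7.png

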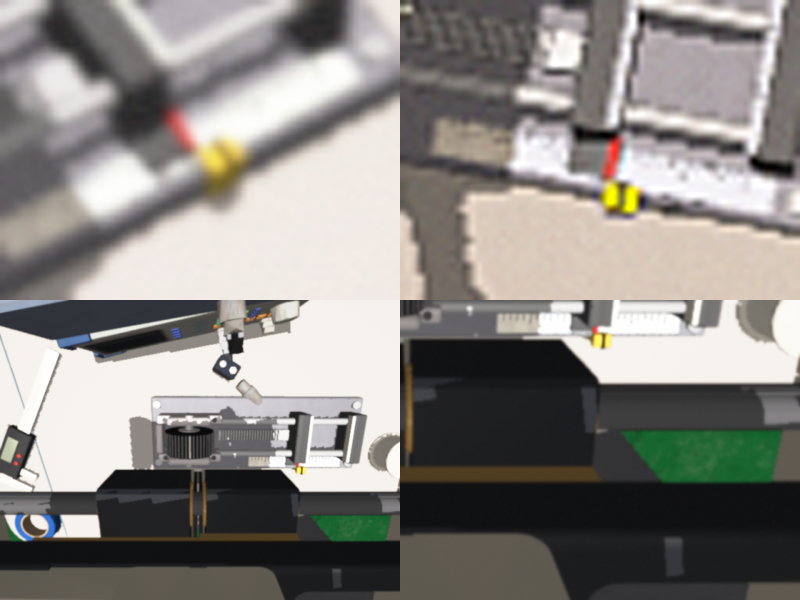

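```bash
cat > n.py <<'E'
from h import *
import sys
C=np.array([504.9,100.8,15]);ey=np.array([.1785,.9839,0])
for n in sys.argv[1:]:
    c=pickle.load(open(n+'.pkl','rb')); im=c['image'].astype(float)
    bx=(235,200,290,250) if n[0]=='t' else (395,200,460,260)
    y={}
    for col,z in(('red',21),('yel',22)):
        uv,k=blob(c,col,bx);y[col]=(onz(c,[uv],z)[0]-C)@ey;print(n,col,np.round(uv,2),k,y[col].round(2))
    print('dif',(y['red']-y['yel']).round(2))
E
python3 n.py t7 w7
python3 - <<'E'
from h import *
for n,b in(('w7',(412,236,430,252)),('t7',(258,222,274,244))):
    im=pickle.load(open(n+'.pkl','rb'))['image'][b[1]:b[3],b[0]:b[2]].astype(int)
    for r in im: print(' '.join('%02x%02x%02x'%tuple(p) for p in r))
    print()
E
```

```text
t7 red [261.5  230.84] 19 -55.47
t7 yel [262.92 237.24] 24 -61.27
dif 5.8
w7 red [416.29 230.87] 52 -54.05
w7 yel [420.57 237.87] 144 -58.42
dif 4.37
7b6f51 70623b 7a672c b49835 efda50 fcf365 fef86e fef86d f9ee60 cab041 705f2b a38b38 efdc54 fcf365 fdf66e fcf28b f6ecbe f1ebe0
978b6f 796a40 7e6a2a bb9f36 f2e152 fdf568 fefa70 fef970 faf062 cab242 73622c b2993c f5e659 fdf669 fdf670 fbf294 f7f0cc f6f1e8
cbc0ac 9a8c6c 8a7639 c2a63a f4e455 fdf66a fefa70 fef96f faef61 c8af42 74632d b99f3d f7e95b fdf76a fdf671 faf09b f6f0d6 f6f2eb
e7e1d3 baae93 9b884e cbae3f f5e657 fdf66a fefa70 fdf86d f7eb5d bea63f 72612c bca23e f8ea5c fdf76a fdf573 f9eea0 f6efdb f6f2ec
eee9e1 cdc1a9 ae9b63 d6b949 f7e85a fdf76a fef96f fdf66a f2e357 ac9439 6d5c2b bea23d f8ea5d fdf76b fdf576 f8eea5 f5efdd f6f2ec
f2ede6 e2d7c4 c8b687 e3c860 f8eb63 fdf76e fef871 fcf368 e9d451 998335 6a5a2d bea340 f7e85d fdf56d fdf57e f9f0ad f6f0e0 f6f3ed
f5f1ec eee9e0 e5d8b9 ebda91 f8ec82 fcf482 fdf682 f9ee76 dac159 83723b 6a5c3b b8a053 f1e06e faef7d fbf293 f8f1be f6f1e4 f7f3ed
f6f3ee f5f1eb f1ebe0 f1e8c8 f6edb9 f9f1b6 faf1b4 f3e8a6 cbb984 8a7e6
[... 2830 characters left out ...]
 857c84 b5acb6 d3d1d5 e9e7ea
ecdacf c7b7b8 b4ac59 ffff00 d7d40e 757338 f7f500 f3f200 352a33 4c4b55 6d6568 7b7277 877f83 756c73 6e6867 a4989e
e0d0c2 e3d3ca c9b3a7 8b6b17 6b5221 8f860f fffc00 dbd92d 72656e 7f7676 7a716a 5e554e 2d2825 2f3130 3c3638 575256
d9c8b8 dfcdc1 c2b5ae 80787d 80777d 766c72 6b5e6a 9d8f92 e8d4cd ecdccc eddcc9 d2c2b4 8c8277 8b7f75 847a6f 7f756a
d7c7b9 dacabb decec2 e4d2c7 e6d3c6 e5d4c9 e5d6cc e3d3c5 decbbd dfcec0 d9c9bb e4d1c2 e7d5c6 e7d5c5 eadaca eadac6
d5c4b6 dbc8b9 ddccbd d8cab9 dcc9be ddcdbd ddcfc1 dccabb ddcbbf ddcdbe d9c9b9 dac9bd ddcdbd ddccbc decdbf dcccbd
daccbc dbcabb dacabb dbcabd d8c9ba dbc8ba d8c9bb dbcbbc d5c4b6 dcc8ba d8caba d9c8b9 dbcbba dbcabb d8c8b9 dacaba
```

Request:
{"name": "send_rows", "arguments": {
  "moves": [
    [0, -17, 0, 0],
    [45, 0, 0, 0],
    [40, 0, 0, 0],
    [6, 0, 0, 0],
    [0, 0, 0, 0],
    [3, 0, 0, 0],
    [1.4, 0, 0, 0],
    [0, 0, 0, 0]
  ]
}}

```text
time: 16.6
tool_pos: [522.0, 193.9, 84.2]
tcp_rot: [-2.855, 1.57, 0.108]
contact_force: [0.1, -0.7, -0.4]
grip_width: 0.9
```

Request:
{"name": "send_rows", "arguments": {
  "moves": [
    [0.4, 0, 0, 0],
    [0, 0, 0, 0],
    [0, 0, 0, 0]
  ]
}}

```text
time: 16.98
tool_pos: [522.1, 193.8, 83.8]
tcp_rot: [-2.898, 1.57, 0.065]
contact_force: [-0.2, 0.1, 5.1]
grip_width: 0.7
```

Request:
{"name": "send_rows", "arguments": {
  "moves": [
    [0.3, 0, 0, 0],
    [0, 3, 0, 0],
    [0, 3, 0, 0],
    [0, 3, 0, 0],
    [0, 3, 0, 0],
    [0, 3, 0, 0],
    [0, 1, 0, 0],
    [0, 0, 0, 0]
  ]
}}

```text
time: 17.98
tool_pos: [519.3, 178.2, 83.5]
tcp_rot: [-2.75, 1.57, 0.213]
contact_force: [-1.0, 0.1, 5.5]
grip_width: 0.5
```

Request:
{"name": "send_rows", "arguments": {
  "moves": [
    [-6, 0, 0, 0],
    [-45, 0, 0, 0],
    [-45, 0, 0, 0],
    [0, 0, 0, 0],
    [0, 0, 0, 0],
    [0, 0, 0, 0]
  ]
}}

```text
time: 18.73
tool_pos: [518.1, 177.9, 177.5]
tcp_rot: [0.406, 1.568, -2.914]
contact_force: [0.1, 0.5, -0.2]
grip_width: 0.7
```

```bash
python3 m.py s8
python3 - <<'E'
from h import *
s=pickle.load(open('s8.pkl','rb'))['image'];t=snap('top','t8');w=snap('wrist','w8')
r=lambda a:cv2.resize(a,(400,300),interpolation=cv2.INTER_CUBIC)
cv2.imwrite('pics/m8.png',np.vstack([np.hstack([r(s[257:281,274:306]),r(t['image'][222:246,246:278])]),np.hstack([r(w['image']),r(w['image'][222:252,400:440])])])[:,:,::-1])
E
python3 n.py t8 w8
```

```text
18.725 [518.1 177.9 177.5] [ 0.1  0.5 -0.2] tip y vs wheel -6.8
red [289.5 264.6] 44 -61.1
yel [292.7 269.9] 47 -59.42
dif -1.6833580492907458
t8 red [263.97 231.5 ] 19 -61.12
t8 yel [262.92 237.23] 25 -61.26
dif 0.14
w8 red [423.22 230.91] 52 -59.6
w8 yel [421.7  237.87] 143 -58.45
dif -1.14
```

View pics/m8.png

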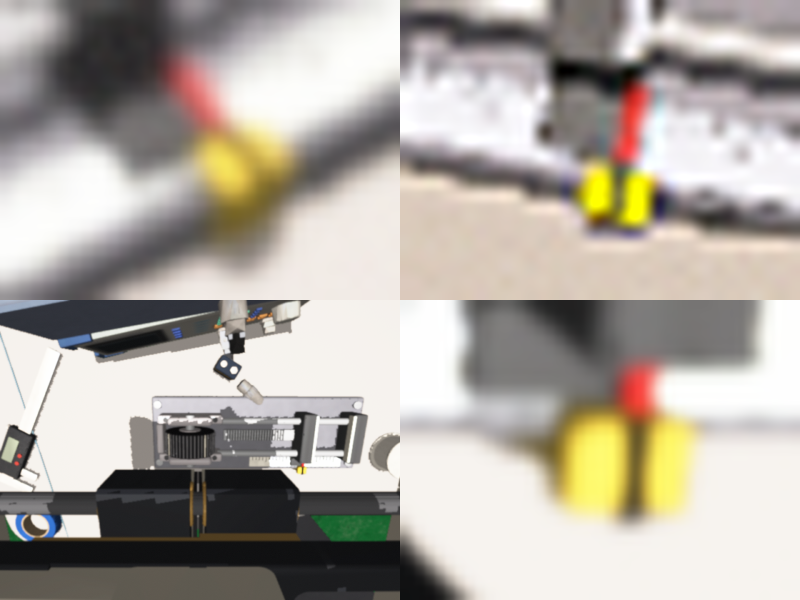

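The red line runs straight into the black line in the top and wrist pictures. The finger is about 90 mm clear of the wheel, so I'm handing in.

```bash
python3 -c "
from plant import *
print(close_job())"
```

```text
the job is handed in; nothing more can be done
None
```

I rolled the wheel with the shut fingertips in six short strokes of 14 to 24 mm, pressing with about 3 to 9 N. This closed the jaw by roughly 37 mm. I then lifted the finger about 90 mm clear and handed the job in at about 19 s.

**Alignment:** the last top view put the red line 0.1 mm from the black line along the slide (limit 2.5 mm). In the close-ups from the top and wrist cameras the red line runs into the black one.

**Checks that disagreed:** the plain colour-centroid readings gave -1.7 mm from the scene camera and -1.1 mm from the wrist camera. Both cameras also see the side face of the yellow tab, which shifts its centroid. I therefore trusted the top view and the black line itself. All three readings are within tolerance.

**Marker and surroundings:** the marker stayed within about 0.2 mm in every view from the same camera. I did not measure the battery, connector and reel again. The arm's path stayed clear of them, and the only contact force felt was at the wheel.

**Slip:** on the first stroke the fingertip ran past the top of the wheel and lost contact for the last few millimetres. I used shorter strokes after that.

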